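Lock a fresh filter cartridge into the bench dust extractor

ROBOT

A 6-joint arm with a two-finger parallel gripper is mounted at the origin on the work surface. World frame = base frame: x ahead of the robot, y to its left, z up, the work surface at z = 0. Lengths are in mm, angles in rad, forces in N, time in s.
With the tool pointing down it reaches from about 425 to 950 mm from the base axis. Payload 3.5 kg.
Tool frame: the origin (TCP) lies where the fingers leave the gripper's body, on its centre line; the fingertips stand 73 mm ahead of it and the grasp point (between the pads) lies 54 mm ahead of it; z points along the fingers, y is the direction in which the jaws open and shut (so a half turn about z gives the same grasp; the last joint's range is limited). The gripper opens to 85 mm and grips with 20 to 120 N. Pads are 22 mm wide; open, the fingers measure 114 mm over their backs; the gripper's body (76 mm by 85 mm) begins 54 mm behind the grasp point. The pads swing forward as they close: fully open they stand 13 mm farther back than shut.
Start: joints at [-1.335, 0.286, 1.577, -0, 1.279, -0.15], TCP at [254.025, -625.363, 303.925] pointing down, gripper open.
Joint ranges: [-2.77, 2.77], [-0.9, 2.22], [0.21, 2.48], [-1.53, 4.67], [0.24, 2.81], [-2.84, 2.84]. Speed limits (rad/s): [2.79, 2.79, 3.14, 3.14, 3.14, 3.14].

INTERFACE

Orientations are given as a unit quaternion [x, y, z, w].
In Python, from cell import telemetry, vision, hand_in gives the robot as it stands.
- The arm moves only by the tool play_rows, never from a script. Its argument "targets" is a list of rows, each an object of numbers: "tx", "ty", "tz": the shift along the tool's x, y, z in m; "rx", "ry", "rz": the turn, a rotation vector about the tool's x, y, z in degrees. In form: [{"tx": .., "ty": .., "tz": .., "rx": .., "ry": .., "rz": ..}, ...]. A call has 1 to 20 rows; each row is the pose to reach, as a shift and turn from the pose commanded when the call began, along the tool's axes at that moment; what a row does not reach only later rows make up. A row lasts 1/12 s, in which the tool goes at most 41.7 mm and 7.16 degrees, less where a joint would pass 70% of its speed; a pose out of reach is approached as far as the arm can. A call with a gripper value outside its range is refused whole. "hand" is the finger opening in m, from 0 to 0.0854, set as the call begins (left out, the last holds). The fingers move at their own pace and stop on an object; the grip force is fixed at half the most. Time passes only in rows, so rows that repeat a pose let the fingers close. It gives the time, the measured TCP pose, the force and the opening at its end, in the units of the state.
- telemetry.read_state(): the state, without advancing time (a new reading comes with each control period).
- vision.snapshot(name): name is "scene" or "top"; returns the picture (384x512x3 uint8, red, green, blue); there is no depth.
- vision.calibration(name): a dict with "fov_y" (degrees; the focal length in pixels is half the picture's height over the tangent of half this angle, whatever the lens; pixels are square), "cx", "cy" (the principal point, pixels), "k1" (the pictures are not rectified: a ray, as slopes to the right and down, at radius r is drawn at 1 + k1 r^2 times it, then the intrinsics apply), "position" and "attitude" of the camera in the world. Camera axes: x right, y up, looking along -z (the intrinsics and any distortion apply to the point x, -y, -z); pixel columns grow to the right and rows downward; lengths in mm; the calibration is good to about 2 mm. A picture is of the moment at which its call begins. calibration takes no time and is no camera call.
- hand_in(): hands the job in, once; it reports no verdict.
The state is a dict: "t": time; "joint_positions": joint angles; "qvel": joint speeds; "effort": joint torques, N m; "ee_pos": TCP position; "tcp_rot": TCP orientation; "ft_force": force on the tool from outside, world axes, zero at the start; "wrist_torque": the same for the moment, N m; "finger_gap": opening from 0.0 (shut) to 1.0 (fully open).
Only numpy, scipy, OpenCV 4.12 (cv2) and the standard library are available. Lean on these libraries where they do the work, as an engineer would, in place of code of your own. Each camera call takes 0.05 s, during which the arm holds its last target. There are 200 camera calls.

TASK

Fit the fresh white filter cartridge to the green dust extractor: stand it upright on its neck and let go, take it again by its top bar, and set it in the port with its two lugs in the two slots (at the yellow dots). Push it down against the spring, turn it a quarter turn clockwise (seen from above) to the stop, and let go so that it springs up into its lock, its bar in line with the white marks. Leave the other things on the bench where they are.

Things in the scene. Friction and masses are not known exactly. Their poses are not given: they have to be found in the camera images.
- cartridge: The fresh filter cartridge: white, 0.2-0.31 kg, 98 mm long along its z axis, which points from neck to bar; it starts lying on its side on the bench, z and x level. Origin: centre of the neck's flat end. z = 0 to 20 mm: round grey neck, diameter 42 mm (end chamfered). At its end two blue lugs on +x and -x, 9 mm wide, 5 mm high, reaching 27.5 mm from the axis.
- cartridge_body (a point): Centre of the cartridge's square white body (56 x 56 mm, sides along the cartridge's x and y; 50 mm along z, from z = 20 to 70 mm), 45 mm above the origin. The cartridge stands by itself on its neck; let go within 10 degrees of upright with its foot on the bench, it rocks upright.
- bar (a point): Centre of the cartridge's blue grip bar, 84 mm above the origin along z. The bar runs 46 mm along the cartridge's x (over the lugs), is 14 mm thick along y and rises 28 mm from the body's end (z = 70 to 98 mm).
- extractor: The fixed green dust extractor: box 200 x 180 x 80 mm. Origin under its centre, z up. A black port plate, 72 mm square, lies in its middle, top 85 mm above the bench. White marks on its +x and -x show the locked direction; yellow dots on its +y and -y show the slots.
- port (a point): Centre of the port at the level of the plate's top; axes as the extractor's. Hole 45 mm wide, with 13 mm wide slots for the lugs on +y and -y. Pushed down until the neck end is 14 to 20 mm below this point (20: the body meets the plate), the cartridge turns clockwise seen from above by 90 degrees to a hard stop (5 degrees play); the other way is blocked.
- spring_pad (a joint): Travel of the sprung pad in the port, m, 0 at rest (pad 6 mm below the plate's top), growing as it is pressed: 6 N to start, 400 N/m more. Set in the slots, the cartridge rests on it at 0 and cannot turn; at 0.008 or more it can. Let go after the turn, the spring lifts the lugs 4 mm into recesses: locked, pad at 0.004, neck end 10 mm below the plate's top, bar along the white marks (port x).
- spent_cartridge: The used cartridge, same shape and size, brown with a black bar, standing upright; leave it. Origin: centre of the neck's end.
- glue_bottle: Bystander: white bottle with orange cap, 54 mm wide, 150 mm tall. Origin under its centre.
- mallet: Bystander: wooden mallet lying flat, handle and head 225 mm long together, head 60 mm high. Origin under the middle of its length.
- gouge: Bystander: gouge with dark wooden handle, lying. Origin under its middle.
- offcut_box: Bystander: dark open box, 140 x 120 x 70 mm. Origin under its centre.
- block_plane: Bystander: small block plane, 150 x 44 x 42 mm. Origin under its centre.
- bridge_blank_stack: Bystander: block of bridge blanks, 70 x 45 x 30 mm. Origin under its centre.

How it is judged (in metres and radians):
On the way:
1. the cartridge stands upright and the fingers have let go of it, before it is locked (angle between cartridge's own z axis and vertical below 0.12 rad and contact force between the fingers and cartridge below 0.05 N and linear speed of cartridge below 0.03 m/s and not (horizontal distance between cartridge and port below 0.004 m and angle between the x axis of cartridge and the x axis of port, either way round below 0.3 rad)), for 0.2 s.
At the end, for the whole second after the job is handed in: The fresh cartridge is locked in the port: upright within 4.5 degrees, centred within 4 mm, its bar within 10 degrees of the port's x axis (white marks), its neck end 8 to 12.5 mm below the port plate's top (lifted by the spring into the lock), at rest and released (horizontal distance between cartridge and port below 0.004 m and z of cartridge in the frame of port between -0.0125 and -0.008 m and angle between the x axis of cartridge and the x axis of port, either way round below 0.18 rad and angle between cartridge's own z axis and vertical below 0.08 rad and linear speed of cartridge below 0.02 m/s); the robot touches nothing.
It fails at once if a bystander is moved by more than 30 mm (distance of any of spent_cartridge, glue_bottle, mallet, gouge, offcut_box, block_plane, bridge_blank_stack from where it was at the start of the episode above 0.03 m).
It also fails if it takes over 67 s, if anything falls off the work surface, if the arm or the gripper's body presses on something with over 40 N, if the wrist force passes 120 N, or if a joint passes its speed limit or range.

## Working session

There is one attempt and no reset: what is moved stays moved. The work goes in short steps, Python scripts to look and compute and a tool call to move; the robot and the scene stay as the last step left them, time stands still between calls to the robot, and variables do not carry over. Pictures are saved under pics/ and viewed, about 8 in all and at most 12, crops included, and the job is handed in when it is done.

Besides the shell and the picture viewer there is one more tool, called after ">>>" in YAML: its name, and indented under it one key for each argument. play_rows: Moves the arm, as the interface text tells. Its arguments: {"type":"object","properties":{"targets":{"type":"array"},"hand":{"type":"number"}},"required":["targets"]}

```bash
ls; mkdir -p pics
python3 - <<'E'
from cell import telemetry, vision
import cv2
s=telemetry.read_state(); print(s)
for n in("scene","top"):
    print(vision.calibration(n)); im=vision.snapshot(n); cv2.imwrite(f"pics/{n}0.png",im[:,:,::-1])
E
```

```text
pics
{'t': 0.0, 'joint_positions': array([-1.33498961e+00,  2.87166777e-01,  1.57821494e+00,  2.72318180e-06,
        1.27859020e+00, -1.50007843e-01]), 'qvel': array([-9.83333971e-04, -1.40414210e-04, -9.29864331e-04, -4.31764528e-05,
        2.05603066e-03,  8.49394770e-05]), 'effort': array([-2.31696567e-04, -4.05986416e+01, -2.92625248e+01, -1.05166146e-04,
        5.81427259e-03, -2.37239497e-06]), 'ee_pos': array([ 253.9167198 , -624.88125916,  302.5256936 ]), 'tcp_rot': array([ 9.81450401e-01,  1.91712530e-01, -4.97166018e-05, -1.18859154e-03]), 'ft_force': array([-0.51157216,  0.02128631, -0.36392008]), 'wrist_torque': array([-0.00340123,  0.04894904, -0.0005736 ]), 'finger_gap': 0.9976997196349129}
{'fov_y': 54.93687266073433, 'cx': 258.1600270572382, 'cy': 193.39822001970552, 'k1': -0.0001562399952608889, 'position': array([1081.65907467, -213.35557981, 1040.78415548]), 'attitude': array([0.23027348, 0.14357422, 0.52313714, 0.80789114])}
{'fov_y': 46.98149924863476, 'cx': 251.63413527469396, 'cy': 192.19225553480217, 'k1': -0.07284490297394289, 'position': array([ 247.15809971,   56.7422582 , 1709.60850988]), 'attitude': array([ 0.06101493, -0.07113492, -0.69312871,  0.71469546])}
```

Run:
```python
import cv2,numpy as np
for n in("scene","top"):
    im=cv2.imread(f"pics/{n}0.png"); cv2.imwrite(f"pics/{n}0b.png",cv2.resize(im,(800,600),interpolation=cv2.INTER_CUBIC))
```

```text
(no output)
```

View pics/scene0b.png

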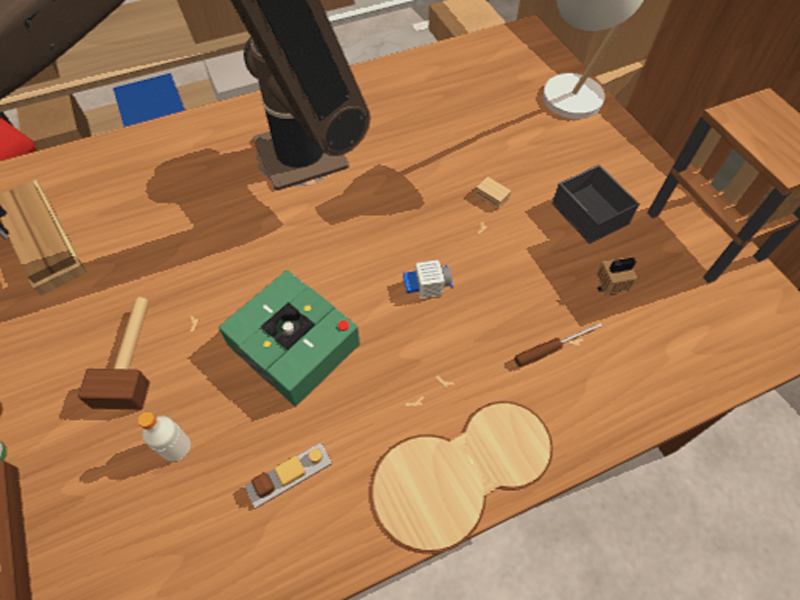

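View pics/top0b.png

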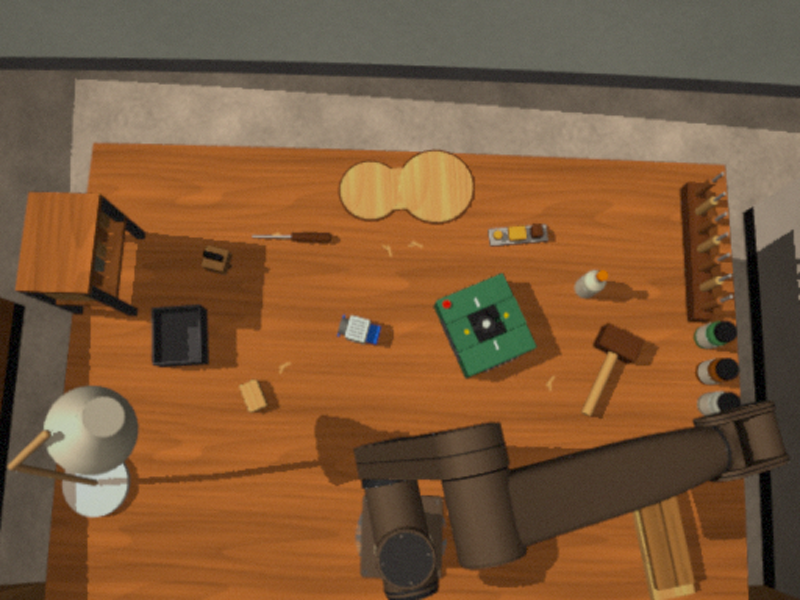

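The scene view shows the cartridge lying at about (430,278)/800 and the green extractor at (290,325). In the top view they are at (360,328) and (486,325), and the cartridge's blue bar points right (-y).

```bash
cat > h.py <<'E'
import cv2,numpy as np
from scipy.spatial.transform import Rotation as R
from cell import vision,telemetry
def K(c,H=384):
    f=H/2/np.tan(np.radians(c["fov_y"]/2)); return np.array([[f,0,c["cx"]],[0,f,c["cy"]],[0,0,1.]]),np.array([c["k1"],0,0,0.])
def ray(n,uv):
    c=vision.calibration(n);k,d=K(c)
    p=cv2.undistortPoints(np.array(uv,float).reshape(-1,1,2),k,d).reshape(-1,2)
    v=np.c_[p[:,0],-p[:,1],-np.ones(len(p))]
    return c["position"],R.from_quat(c["attitude"]).apply(v)
def plane(n,uv,z):
    o,v=ray(n,uv); return o+v*((z-o[2])/v[:,2])[:,None]
def proj(n,P):
    c=vision.calibration(n);k,d=K(c)
    q=R.from_quat(c["attitude"]).inv().apply(np.atleast_2d(P)-c["position"])*[1,-1,-1]
    return cv2.projectPoints(q,np.zeros(3),np.zeros(3),k,d)[0].reshape(-1,2)
def blobs(bgr,lo,hi,mn=6,roi=None):
    m=cv2.inRange(cv2.cvtColor(bgr,cv2.COLOR_BGR2HSV),np.array(lo),np.array(hi))
    if roi is not None:
        z=np.zeros_like(m);x0,y0,x1,y1=roi;z[y0:y1,x0:x1]=m[y0:y1,x0:x1];m=z
    n,l,s,c=cv2.connectedComponentsWithStats(m)
    return [(s[i,4],c[i].round(2),l==i) for i in range(1,n) if s[i,4]>=mn]
E
python3 - <<'E'
from h import *
np.set_printoptions(precision=1,suppress=True)
I={n:cv2.imread(f"pics/{n}0.png") for n in("scene","top")}
S=.64
roiE={"top":[275,172,345,245],"scene":[135,170,232,260]}
roiC={"top":[210,195,250,226],"scene":[250,160,295,196]}
for n in I:
    print(n)
    for name,lo,hi,z,roi in [("yellow",(18,100,120),(35,255,255),83,roiE),("white",(0,0,150),(179,70,255),83,roiE),("black",(0,0,0),(179,255,45),85,roiE),
        ("cwhite",(0,0,120),(179,80,255),56,roiC),("blue",(100,120,40),(130,255,255),35,roiC)]:
        for a,c,m in blobs(I[n],lo,hi,5,roi[n]):
            print(name,a,c,plane(n,c,z)[0])
            if name in("cwhite","blue") and a>20:
                r=cv2.minAreaRect(np.argwhere(m)[:,::-1].astype(np.float32)); print("   box",plane(n,cv2.boxPoints(r),z)[:,:2].tolist())
cr=[cv2.resize(I["top"][185:240,195:350],(800,284),interpolation=cv2.INTER_CUBIC),cv2.resize(I["scene"][150:240,140:300],(533,300),interpolation=cv2.INTER_CUBIC)]
o=np.zeros((590,800,3),np.uint8);o[:284]=cr[0];o[284:584,:533]=cr[1];cv2.imwrite("pics/crop.png",o)
E
```

```text
scene
yellow 15 [196.3 196.7] [ 485.3 -139.6   83. ]
yellow 16 [170.5 219.7] [ 528.6 -233.9   83. ]
white 24 [171.  197.4] [ 456.5 -210.1   83. ]
white 33 [184.1 208.7] [ 509.6 -186.4   83. ]
white 25 [196.8 219.3] [ 558.5 -163.8   83. ]
black 179 [182.2 203.7] [ 492.5 -186.1   85. ]
black 85 [190.1 214.4] [ 536.4 -176.6   85. ]
black 17 [179.3 217.4] [ 533.  -208.2   85. ]
cwhite 343 [276.  176.3] [500.2 121.8  56. ]
   box [[456.6098753314843, 100.24773237094945], [472.71575656888945, 173.22424428278146], [554.9296147416519, 145.17123594868167], [538.858810266237, 75.07965952801669]]
blue 101 [262.7 180. ] [483.1  82.9  35. ]
   box [[457.1304307030107, 76.19517716596312], [461.95677899576526, 102.60651335832199], [509.0586346587471, 89.54403314045396], [504.1963436809301, 63.71322938925033]]
top
yellow 9 [323.4 201.2] [ 529.8 -232.4   83. ]
yellow 8 [298.1 211.9] [ 486.5 -137.5   83. ]
white 9 [304.9 193.2] [ 558.1 -162.3   83. ]
white 16 [310.6 206.8] [ 507.3 -184.2   83. ]
white 10 [317.1 220.3] [ 457.  -208.6   83. ]
black 270 [311.4 206.7] [ 507.3 -186.7   85. ]
cwhite 203 [228.1 209.9] [489.5 124.5  56. ]
   box [[467.6883853378301, 156.25322025450902], [524.2020740981525, 142.74283723069848], [511.57692712616466, 93.17975803435309], [455.21025982693163, 106.97578911743676]]
blue 74 [238.5 213.4] [480.6  85.2  35. ]
   box [[462.31789457825835, 101.65720019608192], [504.3874220851709, 92.80707500553548], [499.0115477236953, 68.27552003750044], [456.98556797247505, 77.23170183958169]]
```

View pics/crop.png

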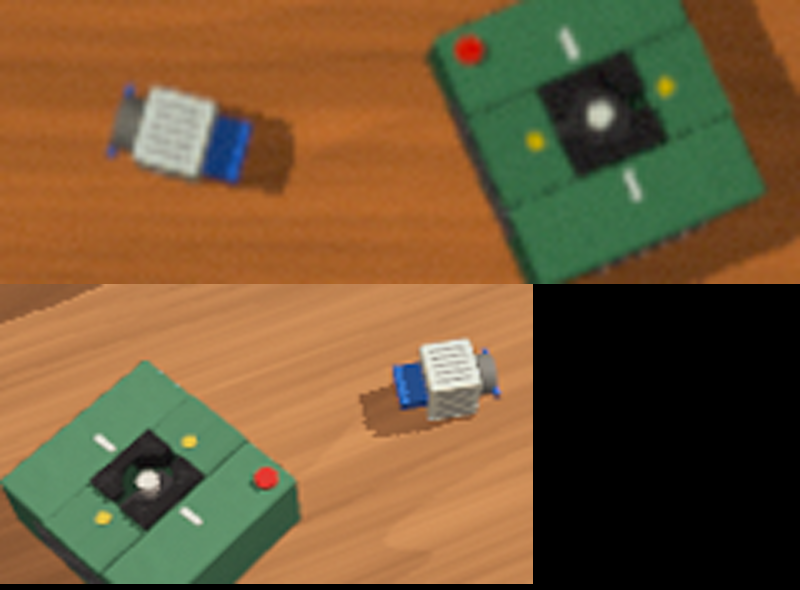

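The crop confirms the poses: body centre near (489,124), axis heading about -103°, and port near (507,-186) with x axis at about 24.6°. The 40 mm body-to-bar distance checks out against the expected 39. I'll grip the body with a 45° lean over the bar side, turn it 90° about the jaw axis, and set it down.

```bash
cat >> h.py <<'E'
def rot(jaw,lean,hh=-103):
    """tool with y along jaw heading (deg); z = down leaned by lean deg toward heading hh"""
    j,l,h=np.radians([jaw,lean,hh]); y=np.array([np.cos(j),np.sin(j),0])
    z=np.array([np.sin(l)*np.cos(h),np.sin(l)*np.sin(h),-np.cos(l)])
    y-=z*(y@z); y/=np.linalg.norm(y); return R.from_matrix(np.c_[np.cross(y,z),y,z])
def delta(pos,r,frm=None):
    if frm is None: s=telemetry.read_state(); p,q=s["ee_pos"],R.from_quat(s["tcp_rot"])
    else: p,q=frm
    d=q.inv(); t=d.apply(np.array(pos)-p)/1000; w=np.degrees((d*r).as_rotvec())
    print("t",t.round(4),"r",w.round(2),"rows>=",round(max(np.linalg.norm(t)/.0417,np.linalg.norm(w)/7.16),1)); return pos,r
E
python3 - <<'E'
from h import *
C=np.array([489.5,124,30]); r=rot(-13,-45); a=r.as_matrix()[:,2]
A=delta([540,-250,320],rot(-13,0))
B=delta(C-180*a,r,A); print(B[0]); G=delta(C-50*a,r,B); print(G[0])
E
```

```text
t [ 0.4061 -0.2398 -0.0167] r [ -0.1   -0.07 -54.89] rows>= 11.3
t [ 0.2258 -0.1333  0.1627] r [-0. 45. -0.] rows>= 7.4
[ 4.60868405e+02 -1.70624351e-02  1.57279221e+02]
t [0.   0.   0.13] r [0. 0. 0.] rows>= 3.1
[481.5467792   89.55081599  65.35533906]
```

>>> play_rows:
  targets:
    - {"tx":0.2,"ty":-0.12,"tz":-0.017,"rz":-27}
    - {"tx":0.406,"ty":-0.24,"tz":-0.017,"rz":-55}
    - {"tx":0.406,"ty":-0.24,"tz":-0.017,"rz":-55}
    - {"tx":0.406,"ty":-0.24,"tz":-0.017,"rz":-55}
    - {"tx":0.406,"ty":-0.24,"tz":-0.017,"rz":-55}
    - {"tx":0.406,"ty":-0.24,"tz":-0.017,"rz":-55}
    - {"tx":0.406,"ty":-0.24,"tz":-0.017,"rz":-55}
    - {"tx":0.406,"ty":-0.24,"tz":-0.017,"rz":-55}
    - {"tx":0.406,"ty":-0.24,"tz":-0.017,"rz":-55}
    - {"tx":0.406,"ty":-0.24,"tz":-0.017,"rz":-55}
    - {"tx":0.406,"ty":-0.24,"tz":-0.017,"rz":-55}
    - {"tx":0.406,"ty":-0.24,"tz":-0.017,"rz":-55}
    - {"tx":0.406,"ty":-0.24,"tz":-0.017,"rz":-55}
    - {"tx":0.406,"ty":-0.24,"tz":-0.017,"rz":-55}
    - {"tx":0.406,"ty":-0.24,"tz":-0.017,"rz":-55}
  hand: 0.0854

```text
invalid input at $.targets[0]: expected keys tx, ty, tz, rx, ry, rz
```

Run:
```python
from h import *
C=np.array([489.5,124,30]); r=rot(-13,-45); a=r.as_matrix()[:,2]
print(telemetry.read_state()["joint_positions"])
delta(C-180*a,r)
```

```text
[-1.33497139e+00  2.87093608e-01  1.57800999e+00 -2.14700734e-05
  1.27860244e+00 -1.49983134e-01]
t [ 0.4268 -0.5008  0.1466] r [ 21.42  41.36 -51.99] rows>= 16.2
```

All six keys are required in every row.

>>> play_rows:
  targets:
    - {"tx":0.406,"ty":-0.24,"tz":-0.017,"rx":0,"ry":0,"rz":-55}
    - {"tx":0.406,"ty":-0.24,"tz":-0.017,"rx":0,"ry":0,"rz":-55}
    - {"tx":0.406,"ty":-0.24,"tz":-0.017,"rx":0,"ry":0,"rz":-55}
    - {"tx":0.406,"ty":-0.24,"tz":-0.017,"rx":0,"ry":0,"rz":-55}
    - {"tx":0.406,"ty":-0.24,"tz":-0.017,"rx":0,"ry":0,"rz":-55}
    - {"tx":0.406,"ty":-0.24,"tz":-0.017,"rx":0,"ry":0,"rz":-55}
    - {"tx":0.406,"ty":-0.24,"tz":-0.017,"rx":0,"ry":0,"rz":-55}
    - {"tx":0.406,"ty":-0.24,"tz":-0.017,"rx":0,"ry":0,"rz":-55}
    - {"tx":0.406,"ty":-0.24,"tz":-0.017,"rx":0,"ry":0,"rz":-55}
    - {"tx":0.406,"ty":-0.24,"tz":-0.017,"rx":0,"ry":0,"rz":-55}
    - {"tx":0.406,"ty":-0.24,"tz":-0.017,"rx":0,"ry":0,"rz":-55}
    - {"tx":0.406,"ty":-0.24,"tz":-0.017,"rx":0,"ry":0,"rz":-55}
    - {"tx":0.406,"ty":-0.24,"tz":-0.017,"rx":0,"ry":0,"rz":-55}
    - {"tx":0.406,"ty":-0.24,"tz":-0.017,"rx":0,"ry":0,"rz":-55}
    - {"tx":0.406,"ty":-0.24,"tz":-0.017,"rx":0,"ry":0,"rz":-55}
  hand: 0.0854

```text
t: 1.35
ee_pos: [539.2, -251.1, 320.4]
tcp_rot: [0.782, 0.623, -0.0, -0.0]
ft_force: [-0.3, -0.3, -0.3]
finger_gap: 0.999
```

Run:
```python
from h import *
C=np.array([489.5,124,30]); r=rot(-13,-45); a=r.as_matrix()[:,2]
print(telemetry.read_state()["joint_positions"])
delta(C-180*a,r)
```

```text
[-6.06050188e-01  9.91572694e-02  1.76266039e+00 -7.39845032e-04
  1.28066838e+00 -3.79942308e-01]
t [ 0.2272 -0.1324  0.1632] r [-8.000e-02  4.502e+01  3.000e-02] rows>= 7.4
```

>>> play_rows:
  targets:
    - {"tx":0.11,"ty":-0.066,"tz":0.03,"rx":0,"ry":22,"rz":0}
    - {"tx":0.11,"ty":-0.066,"tz":0.03,"rx":0,"ry":22,"rz":0}
    - {"tx":0.11,"ty":-0.066,"tz":0.03,"rx":0,"ry":22,"rz":0}
    - {"tx":0.11,"ty":-0.066,"tz":0.03,"rx":0,"ry":22,"rz":0}
    - {"tx":0.227,"ty":-0.132,"tz":0.163,"rx":0,"ry":45,"rz":0}
    - {"tx":0.227,"ty":-0.132,"tz":0.163,"rx":0,"ry":45,"rz":0}
    - {"tx":0.227,"ty":-0.132,"tz":0.163,"rx":0,"ry":45,"rz":0}
    - {"tx":0.227,"ty":-0.132,"tz":0.163,"rx":0,"ry":45,"rz":0}
    - {"tx":0.227,"ty":-0.132,"tz":0.163,"rx":0,"ry":45,"rz":0}
    - {"tx":0.227,"ty":-0.132,"tz":0.163,"rx":0,"ry":45,"rz":0}
    - {"tx":0.227,"ty":-0.132,"tz":0.163,"rx":0,"ry":45,"rz":0}
    - {"tx":0.227,"ty":-0.132,"tz":0.163,"rx":0,"ry":45,"rz":0}
    - {"tx":0.227,"ty":-0.132,"tz":0.163,"rx":0,"ry":45,"rz":0}

```text
t: 2.43
ee_pos: [463.7, -1.6, 159.9]
tcp_rot: [0.723, 0.576, 0.3, -0.236]
ft_force: [-0.5, 0.1, 1.0]
finger_gap: 1.001
```

Run:
```python
from h import *
C=np.array([489.5,124,30]); r=rot(-13,-45); a=r.as_matrix()[:,2]
s=telemetry.read_state();print(s["joint_positions"],s["ee_pos"])
delta(C-50*a,r)
for n in("top","scene"): cv2.imwrite(f"pics/{n}1.png",vision.snapshot(n)[:,:,::-1])
a=cv2.imread("pics/top1.png")[140:260,170:330];b=cv2.imread("pics/scene1.png")[90:230,180:340]
o=np.zeros((600,800,3),np.uint8);o[:300,:400]=cv2.resize(a,(400,300),interpolation=3);o[:350,400:]=cv2.resize(b,(400,350),interpolation=3);cv2.imwrite("pics/c1.png",o[:350])
```

```text
[-0.50046813  0.06335693  2.23792478  0.80633745  1.23134913 -0.71187231] [463.7358336   -1.55021158 159.92191668]
t [-0.001  -0.0036  0.1325] r [0.19 0.1  0.19] rows>= 3.2
```

View pics/c1.png

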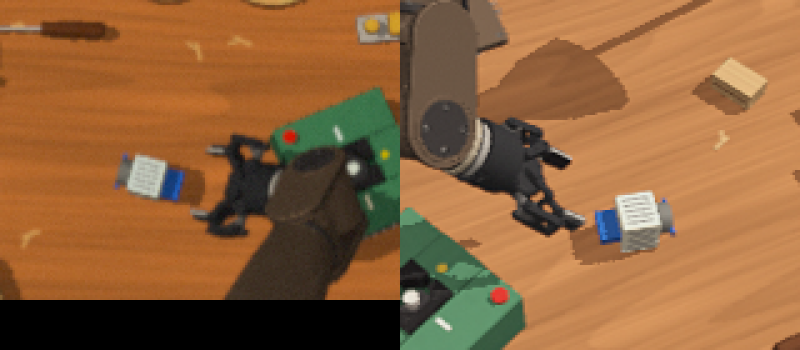

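Four pictures viewed. The gripper is lined up with the cartridge's axis in both views, so I advance.

>>> play_rows:
  targets:
    - {"tx":0,"ty":-0.002,"tz":0.03,"rx":0,"ry":0,"rz":0}
    - {"tx":0,"ty":-0.003,"tz":0.06,"rx":0,"ry":0,"rz":0}
    - {"tx":-0.001,"ty":-0.0036,"tz":0.085,"rx":0,"ry":0,"rz":0}
    - {"tx":-0.001,"ty":-0.0036,"tz":0.1,"rx":0,"ry":0,"rz":0}
    - {"tx":-0.001,"ty":-0.0036,"tz":0.115,"rx":0,"ry":0,"rz":0}
    - {"tx":-0.001,"ty":-0.0036,"tz":0.125,"rx":0,"ry":0,"rz":0}
    - {"tx":-0.001,"ty":-0.0036,"tz":0.132,"rx":0,"ry":0,"rz":0}
    - {"tx":-0.001,"ty":-0.0036,"tz":0.132,"rx":0,"ry":0,"rz":0}
    - {"tx":-0.001,"ty":-0.0036,"tz":0.132,"rx":0,"ry":0,"rz":0}

```text
t: 3.28
ee_pos: [479.5, 91.3, 64.3]
tcp_rot: [0.722, 0.576, 0.3, -0.238]
ft_force: [0.1, -0.5, 0.5]
finger_gap: 1.0
```

Run:
```python
from h import *
C=np.array([489.5,124,30]); r=rot(-13,-45); a=r.as_matrix()[:,2]
s=telemetry.read_state();print(s["joint_positions"],s["ee_pos"])
delta(C-50*a,r)
```

```text
[-0.29214427  0.28198493  2.23536062  1.00172226  0.99274673 -0.8017547 ] [479.52129614  91.33286725  64.28576076]
t [-0.0002  0.0024 -0.0017] r [-0.04  0.    0.11] rows>= 0.1
```

>>> play_rows:
  targets:
    - {"tx":0,"ty":0.002,"tz":-0.001,"rx":0,"ry":0,"rz":0}
    - {"tx":0,"ty":0.002,"tz":-0.001,"rx":0,"ry":0,"rz":0}
    - {"tx":0,"ty":0.002,"tz":-0.001,"rx":0,"ry":0,"rz":0}
    - {"tx":0,"ty":0.002,"tz":-0.001,"rx":0,"ry":0,"rz":0}
    - {"tx":0,"ty":0.002,"tz":-0.001,"rx":0,"ry":0,"rz":0}
    - {"tx":0,"ty":0.002,"tz":-0.001,"rx":0,"ry":0,"rz":0}
    - {"tx":0,"ty":0.002,"tz":-0.001,"rx":0,"ry":0,"rz":0}
    - {"tx":0,"ty":0.002,"tz":-0.001,"rx":0,"ry":0,"rz":0}
  hand: 0.03

```text
t: 3.95
ee_pos: [481.9, 89.7, 65.6]
tcp_rot: [0.723, 0.576, 0.3, -0.237]
ft_force: [-0.9, -4.9, 5.2]
finger_gap: 0.648
```

Run:
```python
from h import *
s=telemetry.read_state();print(s["joint_positions"],s["ee_pos"],s["finger_gap"]*85.4)
p0,q0=s["ee_pos"],R.from_quat(s["tcp_rot"])
# turn 90 about jaw axis through body point C (cartridge centre), lift it to 100 then
h=np.array([np.cos(np.radians(-103)),np.sin(np.radians(-103)),0]); ax=np.cross(h,[0,0,1])
Q=R.from_rotvec(ax*np.pi/2)
C=np.array([489.5,124,28]); L=C+[40,0,85]
A=delta(p0+[0,0,80],q0); B=delta(L+Q.apply(p0-C),Q*q0,A); print(B[0],B[1].as_matrix()[:,2])
```

```text
[-0.29422593  0.28252073  2.23067139  0.99992157  0.99466966 -0.79956631] [481.90906657  89.68095256  65.55043385] 55.299373118723025
t [ 0.0566  0.0002 -0.0566] r [0. 0. 0.] rows>= 1.9
t [0.0595 0.039  0.056 ] r [  0.2  -90.    -0.11] rows>= 12.6
[538.26244017 160.51519579 148.14704096] [-0.15784069 -0.68924892 -0.70712251]
```

Gripped, opening 55.3 mm. Next I lift and then turn.

>>> play_rows:
  targets:
    - {"tx":0.014,"ty":0,"tz":-0.014,"rx":0,"ry":0,"rz":0}
    - {"tx":0.028,"ty":0,"tz":-0.028,"rx":0,"ry":0,"rz":0}
    - {"tx":0.043,"ty":0,"tz":-0.043,"rx":0,"ry":0,"rz":0}
    - {"tx":0.0566,"ty":0,"tz":-0.0566,"rx":0,"ry":0,"rz":0}
    - {"tx":0.0566,"ty":0,"tz":-0.0566,"rx":0,"ry":0,"rz":0}
    - {"tx":0.0566,"ty":0,"tz":-0.0566,"rx":0,"ry":0,"rz":0}

```text
t: 4.45
ee_pos: [480.5, 90.4, 144.4]
tcp_rot: [0.722, 0.576, 0.299, -0.238]
ft_force: [-0.2, -0.5, -3.2]
finger_gap: 0.651
```

>>> play_rows:
  targets:
    - {"tx":0.004,"ty":0.002,"tz":0.004,"rx":0,"ry":-5,"rz":0}
    - {"tx":0.008,"ty":0.005,"tz":0.008,"rx":0,"ry":-11,"rz":0}
    - {"tx":0.012,"ty":0.008,"tz":0.011,"rx":0,"ry":-17,"rz":0}
    - {"tx":0.016,"ty":0.01,"tz":0.015,"rx":0,"ry":-23,"rz":0}
    - {"tx":0.02,"ty":0.013,"tz":0.019,"rx":0,"ry":-29,"rz":0}
    - {"tx":0.023,"ty":0.015,"tz":0.022,"rx":0,"ry":-35,"rz":0}
    - {"tx":0.027,"ty":0.018,"tz":0.025,"rx":0,"ry":-41,"rz":0}
    - {"tx":0.031,"ty":0.02,"tz":0.029,"rx":0,"ry":-47,"rz":0}
    - {"tx":0.035,"ty":0.023,"tz":0.033,"rx":0,"ry":-53,"rz":0}
    - {"tx":0.039,"ty":0.025,"tz":0.037,"rx":0,"ry":-59,"rz":0}
    - {"tx":0.043,"ty":0.028,"tz":0.041,"rx":0,"ry":-65,"rz":0}
    - {"tx":0.047,"ty":0.031,"tz":0.044,"rx":0,"ry":-71,"rz":0}
    - {"tx":0.051,"ty":0.033,"tz":0.048,"rx":0,"ry":-77,"rz":0}
    - {"tx":0.055,"ty":0.036,"tz":0.052,"rx":0,"ry":-83,"rz":0}
    - {"tx":0.0595,"ty":0.039,"tz":0.056,"rx":0,"ry":-90,"rz":0}
    - {"tx":0.0595,"ty":0.039,"tz":0.056,"rx":0,"ry":-90,"rz":0}
    - {"tx":0.0595,"ty":0.039,"tz":0.056,"rx":0,"ry":-90,"rz":0}
    - {"tx":0.0595,"ty":0.039,"tz":0.056,"rx":0,"ry":-90,"rz":0}

```text
t: 5.95
ee_pos: [536.1, 161.1, 145.2]
tcp_rot: [0.722, 0.576, -0.3, 0.237]
ft_force: [0.4, -0.1, -2.3]
finger_gap: 0.646
```

Run:
```python
from h import *
s=telemetry.read_state();print(s["joint_positions"],s["ee_pos"],s["finger_gap"]*85.4,R.from_quat(s["tcp_rot"]).as_matrix().round(3).tolist())
for n in("top","scene"): cv2.imwrite(f"pics/{n}2.png",vision.snapshot(n)[:,:,::-1])
u=proj("top",[530,124,113])[0].astype(int);v=proj("scene",[530,124,113])[0].astype(int);print(u,v)
f=lambda n,u:cv2.resize(cv2.imread(f"pics/{n}2.png")[u[1]-50:u[1]+50,u[0]-50:u[0]+50],(400,400),interpolation=3)
cv2.imwrite("pics/c2.png",np.hstack([f("top",u),f("scene",v)]))
```

```text
[ 0.30370252  0.43586579  1.80472268 -0.66400006  1.4117293   0.81226157] [536.06174619 161.06251687 145.21988034] 55.13274897639022 [[0.155, 0.975, -0.16], [0.691, -0.223, -0.688], [-0.706, -0.004, -0.708]]
[228 196] [281 173]
```

View pics/c2.png

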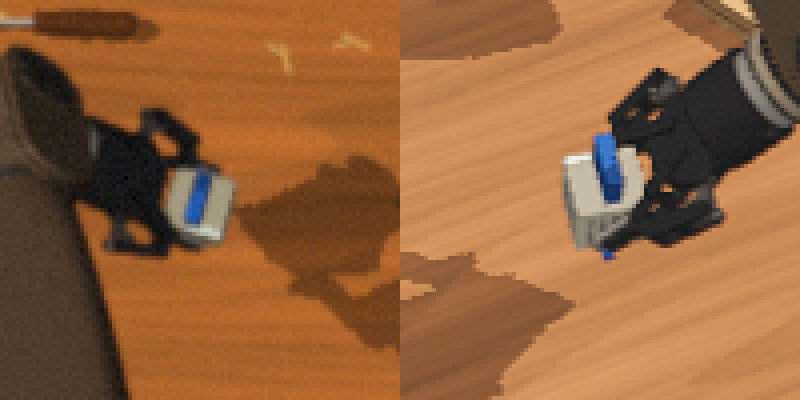

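Upright in both views (5 viewed). The neck end should be about 65 mm above the bench, so I lower it.

>>> play_rows:
  targets:
    - {"tx":0.01,"ty":0,"tz":0.01,"rx":0,"ry":0,"rz":0}
    - {"tx":0.02,"ty":0,"tz":0.02,"rx":0,"ry":0,"rz":0}
    - {"tx":0.03,"ty":0,"tz":0.03,"rx":0,"ry":0,"rz":0}
    - {"tx":0.037,"ty":0,"tz":0.037,"rx":0,"ry":0,"rz":0}
    - {"tx":0.0425,"ty":0,"tz":0.0425,"rx":0,"ry":0,"rz":0}
    - {"tx":0.0425,"ty":0,"tz":0.0425,"rx":0,"ry":0,"rz":0}
    - {"tx":0.0425,"ty":0,"tz":0.0425,"rx":0,"ry":0,"rz":0}
    - {"tx":0.0425,"ty":0,"tz":0.0425,"rx":0,"ry":0,"rz":0}

```text
t: 6.72
ee_pos: [537.4, 161.5, 87.3]
tcp_rot: [0.723, 0.576, -0.299, 0.239]
ft_force: [-0.6, 0.5, -2.9]
finger_gap: 0.649
```

>>> play_rows:
  targets:
    - {"tx":0.0007,"ty":0,"tz":0.0007,"rx":0,"ry":0,"rz":0}
    - {"tx":0.0014,"ty":0,"tz":0.0014,"rx":0,"ry":0,"rz":0}
    - {"tx":0.0021,"ty":0,"tz":0.0021,"rx":0,"ry":0,"rz":0}
    - {"tx":0.0021,"ty":0,"tz":0.0021,"rx":0,"ry":0,"rz":0}

```text
t: 7.05
ee_pos: [537.1, 161.5, 84.2]
tcp_rot: [0.723, 0.576, -0.299, 0.239]
ft_force: [-0.2, 0.3, -2.9]
finger_gap: 0.652
```

>>> play_rows:
  targets:
    - {"tx":0.0007,"ty":0,"tz":0.0007,"rx":0,"ry":0,"rz":0}
    - {"tx":0.0014,"ty":0,"tz":0.0014,"rx":0,"ry":0,"rz":0}
    - {"tx":0.0021,"ty":0,"tz":0.0021,"rx":0,"ry":0,"rz":0}
    - {"tx":0.0021,"ty":0,"tz":0.0021,"rx":0,"ry":0,"rz":0}

```text
t: 7.38
ee_pos: [536.9, 161.3, 80.8]
tcp_rot: [0.722, 0.576, -0.299, 0.238]
ft_force: [0.2, -1.2, -2.2]
finger_gap: 0.647
```

>>> play_rows:
  targets:
    - {"tx":0.0005,"ty":0,"tz":0.0005,"rx":0,"ry":0,"rz":0}
    - {"tx":0.001,"ty":0,"tz":0.001,"rx":0,"ry":0,"rz":0}
    - {"tx":0.001,"ty":0,"tz":0.001,"rx":0,"ry":0,"rz":0}

```text
t: 7.63
ee_pos: [537.0, 161.3, 79.5]
tcp_rot: [0.722, 0.576, -0.299, 0.238]
ft_force: [0.9, -0.3, -2.5]
finger_gap: 0.649
```

>>> play_rows:
  targets:
    - {"tx":0.0005,"ty":0,"tz":0.0005,"rx":0,"ry":0,"rz":0}
    - {"tx":0.001,"ty":0,"tz":0.001,"rx":0,"ry":0,"rz":0}
    - {"tx":0.001,"ty":0,"tz":0.001,"rx":0,"ry":0,"rz":0}

```text
t: 7.88
ee_pos: [537.2, 161.4, 78.5]
tcp_rot: [0.722, 0.576, -0.299, 0.239]
ft_force: [-0.8, 0.8, -2.0]
finger_gap: 0.646
```

>>> play_rows:
  targets:
    - {"tx":0.0005,"ty":0,"tz":0.0005,"rx":0,"ry":0,"rz":0}
    - {"tx":0.001,"ty":0,"tz":0.001,"rx":0,"ry":0,"rz":0}
    - {"tx":0.001,"ty":0,"tz":0.001,"rx":0,"ry":0,"rz":0}

```text
t: 8.13
ee_pos: [537.2, 161.5, 78.4]
tcp_rot: [0.722, 0.575, -0.3, 0.239]
ft_force: [-2.7, 1.2, 5.9]
finger_gap: 0.653
```

Contact felt at +6 N. I open and back off along the tool.

>>> play_rows:
  targets:
    - {"tx":0,"ty":0,"tz":0,"rx":0,"ry":0,"rz":0}
    - {"tx":0,"ty":0,"tz":0,"rx":0,"ry":0,"rz":0}
    - {"tx":0,"ty":0,"tz":0,"rx":0,"ry":0,"rz":0}
    - {"tx":0,"ty":0,"tz":0,"rx":0,"ry":0,"rz":0}
    - {"tx":0,"ty":0,"tz":0,"rx":0,"ry":0,"rz":0}
    - {"tx":0,"ty":0,"tz":0,"rx":0,"ry":0,"rz":0}
  hand: 0.0854

```text
t: 8.63
ee_pos: [537.1, 161.3, 76.7]
tcp_rot: [0.722, 0.576, -0.299, 0.238]
ft_force: [-0.5, 0.4, 0.4]
finger_gap: 1.001
```

>>> play_rows:
  targets:
    - {"tx":0,"ty":0,"tz":-0.015,"rx":0,"ry":0,"rz":0}
    - {"tx":0,"ty":0,"tz":-0.035,"rx":0,"ry":0,"rz":0}
    - {"tx":0,"ty":0,"tz":-0.065,"rx":0,"ry":0,"rz":0}
    - {"tx":0,"ty":0,"tz":-0.1,"rx":0,"ry":0,"rz":0}
    - {"tx":0,"ty":0,"tz":-0.14,"rx":0,"ry":0,"rz":0}
    - {"tx":0,"ty":0,"tz":-0.18,"rx":0,"ry":0,"rz":0}
    - {"tx":0,"ty":0,"tz":-0.18,"rx":0,"ry":0,"rz":0}
    - {"tx":0,"ty":0,"tz":-0.18,"rx":0,"ry":0,"rz":0}

```text
t: 9.3
ee_pos: [566.6, 288.0, 207.7]
tcp_rot: [0.723, 0.576, -0.296, 0.24]
ft_force: [-0.3, 0.6, -0.9]
finger_gap: 1.002
```

Run:
```python
from h import *
np.set_printoptions(precision=1,suppress=True)
s=telemetry.read_state();print(s["joint_positions"],s["ee_pos"],s["finger_gap"])
I={}
for n in("top","scene"): I[n]=vision.snapshot(n)[:,:,::-1].copy();cv2.imwrite(f"pics/{n}3.png",I[n])
G=[529,125,98]
for n in I:
    u=proj(n,G)[0].astype(int)
    for a,c,m in blobs(I[n],(100,110,40),(130,255,255),8,[u[0]-25,u[1]-25,u[0]+25,u[1]+25]):
        b=cv2.boxPoints(cv2.minAreaRect(np.argwhere(m)[:,::-1].astype(np.float32)))
        print(n,a,c,plane(n,c,98)[0],plane(n,b,98)[:,:2].tolist())
f=lambda n,u:cv2.resize(I[n][u[1]-50:u[1]+50,u[0]-50:u[0]+50],(400,400),interpolation=3)
cv2.imwrite("pics/c3.png",np.hstack([f(n,proj(n,G)[0].astype(int)) for n in I]))
```

```text
[ 0.5  0.5  1.5 -0.6  1.6  0.8] [566.6 288.  207.7] 1.0018987512633428
top 44 [227.6 198.2] [527.2 126.5  98. ] [[508.18133230788527, 138.52049522668344], [552.2420939214397, 127.97609969210616], [548.823474029047, 114.6061887335857], [504.7952806366848, 125.21329201996873]]
scene 72 [281.5 177.5] [535.7 121.1  98. ] [[506.5842029538693, 121.07787210793475], [508.4191746562159, 135.69135793643517], [564.1369597196708, 121.21606782355815], [562.2370968745379, 107.00573820728414]]
```

View pics/c3.png

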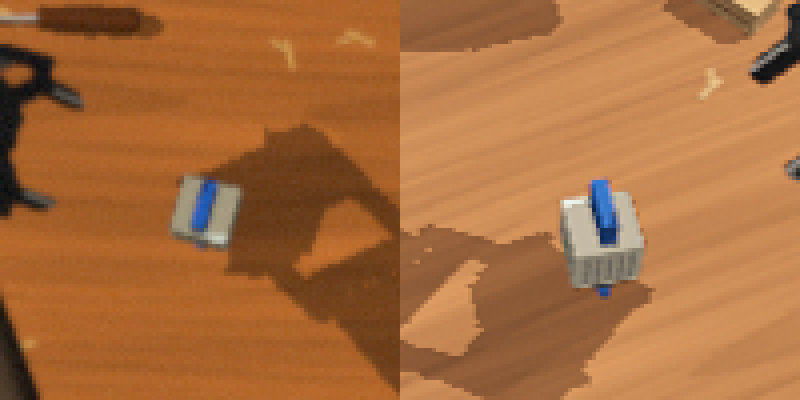

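Standing upright and released (6 viewed). Bar centre is about (528,125.5) with heading -13.4°. Now the regrasp from above.

Run:
```python
from h import *
A=delta([528,125.5,250],rot(76.6,0)); delta([528,125.5,147],rot(76.6,0),A)
```

```text
t [-0.1489 -0.0003  0.0833] r [-35.04  35.26 -84.4 ] rows>= 13.7
t [0.    0.    0.103] r [0. 0. 0.] rows>= 2.5
```

>>> play_rows:
  targets:
    - {"tx":-0.05,"ty":0,"tz":-0.02,"rx":-9,"ry":9,"rz":-21}
    - {"tx":-0.05,"ty":0,"tz":-0.02,"rx":-9,"ry":9,"rz":-21}
    - {"tx":-0.05,"ty":0,"tz":-0.02,"rx":-9,"ry":9,"rz":-21}
    - {"tx":-0.1,"ty":0,"tz":0.03,"rx":-18,"ry":18,"rz":-42}
    - {"tx":-0.1,"ty":0,"tz":0.03,"rx":-18,"ry":18,"rz":-42}
    - {"tx":-0.149,"ty":0,"tz":0.083,"rx":-35,"ry":35.3,"rz":-84.4}
    - {"tx":-0.149,"ty":0,"tz":0.083,"rx":-35,"ry":35.3,"rz":-84.4}
    - {"tx":-0.149,"ty":0,"tz":0.083,"rx":-35,"ry":35.3,"rz":-84.4}
    - {"tx":-0.149,"ty":0,"tz":0.083,"rx":-35,"ry":35.3,"rz":-84.4}
    - {"tx":-0.149,"ty":0,"tz":0.083,"rx":-35,"ry":35.3,"rz":-84.4}
    - {"tx":-0.149,"ty":0,"tz":0.083,"rx":-35,"ry":35.3,"rz":-84.4}
    - {"tx":-0.149,"ty":0,"tz":0.083,"rx":-35,"ry":35.3,"rz":-84.4}
    - {"tx":-0.149,"ty":0,"tz":0.083,"rx":-35,"ry":35.3,"rz":-84.4}
    - {"tx":-0.149,"ty":0,"tz":0.083,"rx":-35,"ry":35.3,"rz":-84.4}
    - {"tx":-0.149,"ty":0,"tz":0.083,"rx":-35,"ry":35.3,"rz":-84.4}
    - {"tx":-0.149,"ty":0,"tz":0.083,"rx":-35,"ry":35.3,"rz":-84.4}
    - {"tx":-0.149,"ty":0,"tz":0.083,"rx":-35,"ry":35.3,"rz":-84.4}
    - {"tx":-0.149,"ty":0,"tz":0.083,"rx":-35,"ry":35.3,"rz":-84.4}
    - {"tx":-0.149,"ty":0,"tz":0.083,"rx":-35,"ry":35.3,"rz":-84.4}

```text
t: 10.98
ee_pos: [528.5, 125.8, 250.4]
tcp_rot: [0.117, 0.993, -0.0, 0.0]
ft_force: [0.8, 0.5, -1.2]
finger_gap: 1.002
```

Run:
```python
from h import *
s=telemetry.read_state();print(s["joint_positions"],s["ee_pos"],s["finger_gap"])
delta([528,125.5,147],rot(76.6,0))
```

```text
[ 4.68074098e-02  4.78061047e-02  1.94963081e+00 -7.73689462e-05
  1.14415213e+00 -1.28904599e+00] [528.52254957 125.75502877 250.43142522] 1.0017967928694858
t [ 0.0005 -0.0004  0.1034] r [-0.    0.   -0.06] rows>= 2.5
```

>>> play_rows:
  targets:
    - {"tx":0.0,"ty":0,"tz":0.03,"rx":0,"ry":0,"rz":0}
    - {"tx":0.0,"ty":0,"tz":0.06,"rx":0,"ry":0,"rz":0}
    - {"tx":0.0005,"ty":0,"tz":0.085,"rx":0,"ry":0,"rz":0}
    - {"tx":0.0005,"ty":0,"tz":0.098,"rx":0,"ry":0,"rz":0}
    - {"tx":0.0005,"ty":0,"tz":0.103,"rx":0,"ry":0,"rz":0}
    - {"tx":0.0005,"ty":0,"tz":0.103,"rx":0,"ry":0,"rz":0}
    - {"tx":0.0005,"ty":0,"tz":0.103,"rx":0,"ry":0,"rz":0}
    - {"tx":0.0005,"ty":0,"tz":0.103,"rx":0,"ry":0,"rz":0}

```text
t: 11.65
ee_pos: [529.5, 125.9, 149.4]
tcp_rot: [0.117, 0.993, 0.0, 0.002]
ft_force: [0.1, -0.1, 0.2]
finger_gap: 1.006
```

>>> play_rows:
  targets:
    - {"tx":0,"ty":0,"tz":0,"rx":0,"ry":0,"rz":0}
    - {"tx":0,"ty":0,"tz":0,"rx":0,"ry":0,"rz":0}
    - {"tx":0,"ty":0,"tz":0,"rx":0,"ry":0,"rz":0}
    - {"tx":0,"ty":0,"tz":0,"rx":0,"ry":0,"rz":0}
    - {"tx":0,"ty":0,"tz":0,"rx":0,"ry":0,"rz":0}
    - {"tx":0,"ty":0,"tz":0,"rx":0,"ry":0,"rz":0}
    - {"tx":0,"ty":0,"tz":0,"rx":0,"ry":0,"rz":0}
    - {"tx":0,"ty":0,"tz":0,"rx":0,"ry":0,"rz":0}
    - {"tx":0,"ty":0,"tz":0,"rx":0,"ry":0,"rz":0}
    - {"tx":0,"ty":0,"tz":0,"rx":0,"ry":0,"rz":0}
  hand: 0.0

```text
t: 12.48
ee_pos: [528.6, 125.6, 148.1]
tcp_rot: [0.117, 0.993, 0.0, 0.0]
ft_force: [-0.7, -0.9, 2.8]
finger_gap: 0.147
```

Run:
```python
from h import *
s=telemetry.read_state();print(s["joint_positions"],s["ee_pos"],s["finger_gap"]*85.4)
p=s["ee_pos"]; q=R.from_quat(s["tcp_rot"])
A=delta(p+[0,0,125],q); B=delta([507.5,-186,p[2]+125],rot(24.6,0),A)
```

```text
[ 4.64255885e-02  1.83911170e-01  2.01055620e+00  6.42675055e-05
  9.46291794e-01 -1.28986583e+00] [528.59346656 125.5759658  148.05655604] 12.566253052350799
t [-1.00e-04  0.00e+00 -1.25e-01] r [0. 0. 0.] rows>= 3.0
t [-0.0519 -0.3079 -0.    ] r [4.000e-02 3.000e-02 5.196e+01] rows>= 7.5
```

Bar gripped (opening about 12.6 mm, near the 14 mm bar). The neck end is 148 mm below the TCP. Lift and carry.

>>> play_rows:
  targets:
    - {"tx":0,"ty":0,"tz":-0.02,"rx":0,"ry":0,"rz":0}
    - {"tx":0,"ty":0,"tz":-0.05,"rx":0,"ry":0,"rz":0}
    - {"tx":0,"ty":0,"tz":-0.08,"rx":0,"ry":0,"rz":0}
    - {"tx":0,"ty":0,"tz":-0.105,"rx":0,"ry":0,"rz":0}
    - {"tx":0,"ty":0,"tz":-0.12,"rx":0,"ry":0,"rz":0}
    - {"tx":0,"ty":0,"tz":-0.125,"rx":0,"ry":0,"rz":0}
    - {"tx":0,"ty":0,"tz":-0.125,"rx":0,"ry":0,"rz":0}
    - {"tx":0,"ty":0,"tz":-0.125,"rx":0,"ry":0,"rz":0}

```text
t: 13.15
ee_pos: [527.5, 125.6, 270.9]
tcp_rot: [0.117, 0.993, 0.0, -0.001]
ft_force: [-0.8, -0.6, -3.4]
finger_gap: 0.15
```

>>> play_rows:
  targets:
    - {"tx":-0.003,"ty":-0.015,"tz":0,"rx":0,"ry":0,"rz":2.5}
    - {"tx":-0.006,"ty":-0.038,"tz":0,"rx":0,"ry":0,"rz":6}
    - {"tx":-0.01,"ty":-0.06,"tz":0,"rx":0,"ry":0,"rz":10}
    - {"tx":-0.015,"ty":-0.09,"tz":0,"rx":0,"ry":0,"rz":15}
    - {"tx":-0.02,"ty":-0.12,"tz":0,"rx":0,"ry":0,"rz":20}
    - {"tx":-0.025,"ty":-0.15,"tz":0,"rx":0,"ry":0,"rz":25}
    - {"tx":-0.03,"ty":-0.18,"tz":0,"rx":0,"ry":0,"rz":30}
    - {"tx":-0.035,"ty":-0.21,"tz":0,"rx":0,"ry":0,"rz":35}
    - {"tx":-0.04,"ty":-0.24,"tz":0,"rx":0,"ry":0,"rz":40}
    - {"tx":-0.045,"ty":-0.268,"tz":0,"rx":0,"ry":0,"rz":45}
    - {"tx":-0.049,"ty":-0.29,"tz":0,"rx":0,"ry":0,"rz":49}
    - {"tx":-0.052,"ty":-0.308,"tz":0,"rx":0,"ry":0,"rz":52}
    - {"tx":-0.052,"ty":-0.308,"tz":0,"rx":0,"ry":0,"rz":52}
    - {"tx":-0.052,"ty":-0.308,"tz":0,"rx":0,"ry":0,"rz":52}
    - {"tx":-0.052,"ty":-0.308,"tz":0,"rx":0,"ry":0,"rz":52}

```text
t: 14.4
ee_pos: [506.7, -185.2, 270.7]
tcp_rot: [0.54, 0.841, 0.0, -0.002]
ft_force: [0.5, 0.5, -2.9]
finger_gap: 0.147
```

Run:
```python
from h import *
s=telemetry.read_state();print(s["joint_positions"],s["ee_pos"],s["finger_gap"]*85.4, np.degrees(np.arctan2(*R.from_quat(s["tcp_rot"]).as_matrix()[[1,0],1])))
delta([507.5,-186,259],rot(24.6,0))
I={}
for n in("top","scene"): I[n]=vision.snapshot(n)[:,:,::-1].copy();cv2.imwrite(f"pics/{n}4.png",I[n])
G=[507,-186,130]
f=lambda n,u:cv2.resize(I[n][u[1]-50:u[1]+50,u[0]-50:u[0]+50],(400,400),interpolation=3)
for n in I: print(n,proj(n,G)[0].astype(int))
cv2.imwrite("pics/c4.png",np.hstack([f(n,proj(n,G)[0].astype(int)) for n in I]))
```

```text
[-5.38984971e-01  1.92027695e-02  1.93995962e+00  1.11434617e-03
  1.18609782e+00 -9.68569393e-01] [ 506.67793035 -185.2388988   270.66132144] 12.548788399756432 24.589432087819077
t [-0.0011  0.0004  0.0117] r [-0.07 -0.21 -0.01] rows>= 0.3
top [313 204]
scene [181 199]
```

View pics/c4.png

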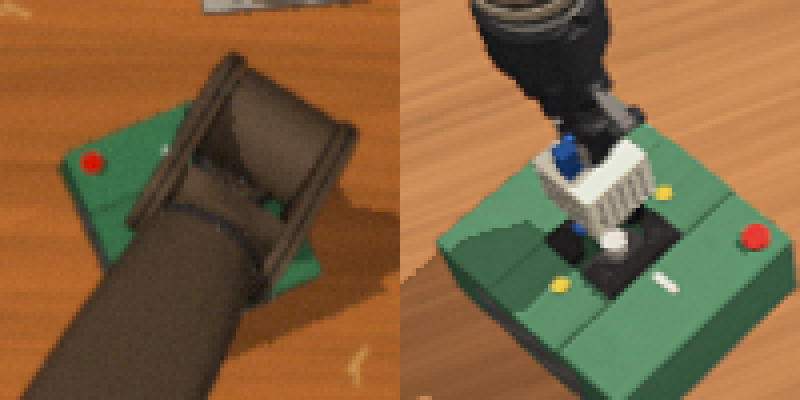

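Seven viewed. The cartridge hangs over the port with its lugs toward the yellow dots. I descend to just above the plate, then creep with force checks.

>>> play_rows:
  targets:
    - {"tx":-0.0005,"ty":0,"tz":0.01,"rx":0,"ry":-0.1,"rz":0}
    - {"tx":-0.0009,"ty":0,"tz":0.02,"rx":0,"ry":-0.2,"rz":0}
    - {"tx":-0.0009,"ty":0,"tz":0.028,"rx":0,"ry":-0.2,"rz":0}
    - {"tx":-0.0009,"ty":0,"tz":0.0325,"rx":0,"ry":-0.2,"rz":0}
    - {"tx":-0.0009,"ty":0,"tz":0.0325,"rx":0,"ry":-0.2,"rz":0}
    - {"tx":-0.0009,"ty":0,"tz":0.0325,"rx":0,"ry":-0.2,"rz":0}
    - {"tx":-0.0009,"ty":0,"tz":0.0325,"rx":0,"ry":-0.2,"rz":0}

```text
t: 15.08
ee_pos: [508.0, -186.9, 240.5]
tcp_rot: [0.541, 0.841, -0.001, 0.002]
ft_force: [0.0, 0.6, -4.3]
finger_gap: 0.153
```

>>> play_rows:
  targets:
    - {"tx":0,"ty":0,"tz":0.001,"rx":0,"ry":0,"rz":0}
    - {"tx":0,"ty":0,"tz":0.002,"rx":0,"ry":0,"rz":0}
    - {"tx":0,"ty":0,"tz":0.003,"rx":0,"ry":0,"rz":0}
    - {"tx":0,"ty":0,"tz":0.004,"rx":0,"ry":0,"rz":0}
    - {"tx":0,"ty":0,"tz":0.005,"rx":0,"ry":0,"rz":0}
    - {"tx":0,"ty":0,"tz":0.005,"rx":0,"ry":0,"rz":0}

```text
t: 15.58
ee_pos: [507.6, -186.8, 234.9]
tcp_rot: [0.541, 0.841, -0.001, 0.001]
ft_force: [-0.2, -0.3, -2.6]
finger_gap: 0.151
```

Run:
```python
from h import *
s=telemetry.read_state();print(s["ee_pos"],s["ft_force"],s["wrist_torque"])
delta([507,-186,233],rot(24.6,0))
```

```text
[ 507.61370812 -186.76805912  234.88041878] [-0.23097863 -0.25869446 -2.55421748] [-0.03212109  0.05064292 -0.01700198]
t [ 0.001  -0.0002  0.0019] r [ 0.02  0.17 -0.04] rows>= 0.1
```

>>> play_rows:
  targets:
    - {"tx":0.0006,"ty":0,"tz":0.0005,"rx":0,"ry":0,"rz":0}
    - {"tx":0.0006,"ty":0,"tz":0.001,"rx":0,"ry":0,"rz":0}
    - {"tx":0.0006,"ty":0,"tz":0.002,"rx":0,"ry":0,"rz":0}
    - {"tx":0.0006,"ty":0,"tz":0.003,"rx":0,"ry":0,"rz":0}
    - {"tx":0.0006,"ty":0,"tz":0.003,"rx":0,"ry":0,"rz":0}

```text
t: 16.0
ee_pos: [507.4, -186.2, 231.9]
tcp_rot: [0.541, 0.841, -0.001, 0.001]
ft_force: [0.5, 0.3, -2.4]
finger_gap: 0.152
```

>>> play_rows:
  targets:
    - {"tx":0,"ty":0,"tz":0.001,"rx":0,"ry":0,"rz":0}
    - {"tx":0,"ty":0,"tz":0.002,"rx":0,"ry":0,"rz":0}
    - {"tx":0,"ty":0,"tz":0.002,"rx":0,"ry":0,"rz":0}

```text
t: 16.25
ee_pos: [507.4, -186.3, 229.9]
tcp_rot: [0.541, 0.841, -0.001, 0.001]
ft_force: [-0.4, -0.7, -3.9]
finger_gap: 0.15
```

No contact at 3 mm below plate level, so the neck is entering. I continue.

>>> play_rows:
  targets:
    - {"tx":0,"ty":0,"tz":0.001,"rx":0,"ry":0,"rz":0}
    - {"tx":0,"ty":0,"tz":0.002,"rx":0,"ry":0,"rz":0}
    - {"tx":0,"ty":0,"tz":0.003,"rx":0,"ry":0,"rz":0}
    - {"tx":0,"ty":0,"tz":0.003,"rx":0,"ry":0,"rz":0}

```text
t: 16.58
ee_pos: [507.6, -186.3, 227.1]
tcp_rot: [0.541, 0.841, -0.001, 0.002]
ft_force: [0.0, 0.5, -3.3]
finger_gap: 0.149
```

>>> play_rows:
  targets:
    - {"tx":0,"ty":0,"tz":0.001,"rx":0,"ry":0,"rz":0}
    - {"tx":0,"ty":0,"tz":0.002,"rx":0,"ry":0,"rz":0}
    - {"tx":0,"ty":0,"tz":0.003,"rx":0,"ry":0,"rz":0}
    - {"tx":0,"ty":0,"tz":0.003,"rx":0,"ry":0,"rz":0}

```text
t: 16.92
ee_pos: [507.7, -186.5, 224.9]
tcp_rot: [0.541, 0.841, -0.001, 0.002]
ft_force: [-1.0, 1.3, 2.7]
finger_gap: 0.148
```

>>> play_rows:
  targets:
    - {"tx":0,"ty":0,"tz":0.001,"rx":0,"ry":0,"rz":0}
    - {"tx":0,"ty":0,"tz":0.002,"rx":0,"ry":0,"rz":0}
    - {"tx":0,"ty":0,"tz":0.003,"rx":0,"ry":0,"rz":0}
    - {"tx":0,"ty":0,"tz":0.004,"rx":0,"ry":0,"rz":0}
    - {"tx":0,"ty":0,"tz":0.005,"rx":0,"ry":0,"rz":0}
    - {"tx":0,"ty":0,"tz":0.005,"rx":0,"ry":0,"rz":0}

```text
t: 17.42
ee_pos: [507.8, -186.5, 219.5]
tcp_rot: [0.541, 0.841, -0.001, 0.002]
ft_force: [-2.1, 1.1, 6.1]
finger_gap: 0.152
```

>>> play_rows:
  targets:
    - {"tx":0,"ty":0,"tz":0.001,"rx":0,"ry":0,"rz":0}
    - {"tx":0,"ty":0,"tz":0.002,"rx":0,"ry":0,"rz":0}
    - {"tx":0,"ty":0,"tz":0.003,"rx":0,"ry":0,"rz":0}
    - {"tx":0,"ty":0,"tz":0.004,"rx":0,"ry":0,"rz":0}
    - {"tx":0,"ty":0,"tz":0.005,"rx":0,"ry":0,"rz":0}
    - {"tx":0,"ty":0,"tz":0.005,"rx":0,"ry":0,"rz":0}

```text
t: 17.92
ee_pos: [507.8, -186.5, 215.0]
tcp_rot: [0.54, 0.841, -0.001, 0.002]
ft_force: [-2.4, 0.6, 9.2]
finger_gap: 0.156
```

Run:
```python
from h import *
s=telemetry.read_state();print(s["ee_pos"],s["ft_force"],s["wrist_torque"],s["joint_positions"])
delta([507,-186,215],rot(24.6,0))
I=vision.snapshot("scene")[:,:,::-1]; u=proj("scene",[507,-186,110])[0].astype(int)
cv2.imwrite("pics/c5.png",cv2.resize(I[u[1]-50:u[1]+50,u[0]-50:u[0]+50],(600,600),interpolation=3))
```

```text
[ 507.8327658  -186.51352174  214.95253609] [-2.35618363  0.64863387  9.15526874] [0.23404364 0.61055574 0.01879731] [-5.39070457e-01  8.33633505e-02  1.98248894e+00 -1.76099518e-03
  1.07182336e+00 -9.66974788e-01]
t [ 0.0008 -0.0005 -0.0001] r [ 0.05  0.24 -0.03] rows>= 0.0
```

View pics/c5.png

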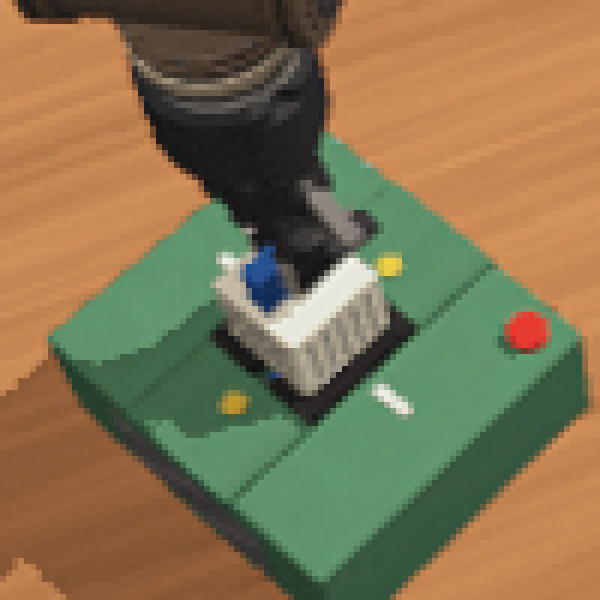

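Run:
```python
from h import *
u=proj("scene",[507,-186,110])[0].astype(int)
a=np.radians(24.6);X=np.array([np.cos(a),np.sin(a),0]);Y=np.array([-X[1],X[0],0])
for d in(5,11,17):
    o=np.array([507,-186,85-d]);c=lambda x,y,z:((proj("scene",o+X*x+Y*y+[0,0,z])[0]-u+50)*6).round(0)
    print(d,"front corner bot,top",c(28,-28,20),c(28,-28,70),"right",c(28,28,20),c(28,28,70),"left top",c(-28,-28,70),"lug",c(0,-27.5,5))
o=np.array([507,-186,85]);print("plate corner",((proj("scene",[o+X*36-Y*36,o+X*36+Y*36,o-X*36-Y*36])-u+50)*6).round(0))
```

```text
5 front corner bot,top [303. 384.] [285. 333.] right [387. 308.] [373. 255.] left top [203. 264.] lug [269. 364.]
11 front corner bot,top [305. 390.] [287. 340.] right [389. 314.] [375. 262.] left top [205. 271.] lug [271. 370.]
17 front corner bot,top [307. 396.] [289. 346.] right [391. 320.] [377. 268.] left top [208. 277.] lug [274. 376.]
plate corner [[307. 420.]
 [414. 322.]
 [207. 333.]]
```

Eight viewed. The predicted body and lug pixels fit a depth of about 16 mm, and the force fits the spring. Now the quarter turn (rz + is clockwise from above).

>>> play_rows:
  targets:
    - {"tx":0.0004,"ty":-0.0003,"tz":0,"rx":0,"ry":0.2,"rz":1}
    - {"tx":0.0006,"ty":-0.0005,"tz":0,"rx":0,"ry":0.2,"rz":4}
    - {"tx":0.0006,"ty":-0.0005,"tz":0,"rx":0,"ry":0.2,"rz":8}
    - {"tx":0.0006,"ty":-0.0005,"tz":0,"rx":0,"ry":0.2,"rz":12}
    - {"tx":0.0006,"ty":-0.0005,"tz":0,"rx":0,"ry":0.2,"rz":16}
    - {"tx":0.0006,"ty":-0.0005,"tz":0,"rx":0,"ry":0.2,"rz":20}
    - {"tx":0.0006,"ty":-0.0005,"tz":0,"rx":0,"ry":0.2,"rz":20}

```text
t: 18.55
ee_pos: [508.0, -186.8, 215.8]
tcp_rot: [0.679, 0.734, 0.001, 0.003]
ft_force: [-0.8, -0.6, 6.7]
finger_gap: 0.146
```

Run:
```python
from h import *
s=telemetry.read_state();print(s["ee_pos"],s["ft_force"],s["wrist_torque"],s["finger_gap"]*85.4)
delta([507.3,-186.2,214.8],rot(-65.4,0))
```

```text
[ 508.02749942 -186.84646797  215.84986988] [-0.75154516 -0.64406486  6.72687616] [-0.02813495  0.19615509 -0.06049536] 12.500518367121272
t [ 0.0007 -0.0007  0.001 ] r [ 3.400e-01 -4.000e-02  6.982e+01] rows>= 9.8
```

Torque is small and it is turning freely. Continue to 90°.

>>> play_rows:
  targets:
    - {"tx":0.0004,"ty":-0.0003,"tz":0.001,"rx":0.2,"ry":0,"rz":4}
    - {"tx":0.0005,"ty":-0.0005,"tz":0.001,"rx":0.3,"ry":0,"rz":9}
    - {"tx":0.0005,"ty":-0.0005,"tz":0.001,"rx":0.3,"ry":0,"rz":14}
    - {"tx":0.0005,"ty":-0.0005,"tz":0.001,"rx":0.3,"ry":0,"rz":19}
    - {"tx":0.0005,"ty":-0.0005,"tz":0.001,"rx":0.3,"ry":0,"rz":24}
    - {"tx":0.0005,"ty":-0.0005,"tz":0.001,"rx":0.3,"ry":0,"rz":29}
    - {"tx":0.0005,"ty":-0.0005,"tz":0.001,"rx":0.3,"ry":0,"rz":34}
    - {"tx":0.0005,"ty":-0.0005,"tz":0.001,"rx":0.3,"ry":0,"rz":39}
    - {"tx":0.0005,"ty":-0.0005,"tz":0.001,"rx":0.3,"ry":0,"rz":44}
    - {"tx":0.0005,"ty":-0.0005,"tz":0.001,"rx":0.3,"ry":0,"rz":48}
    - {"tx":0.0005,"ty":-0.0005,"tz":0.001,"rx":0.3,"ry":0,"rz":52}
    - {"tx":0.0005,"ty":-0.0005,"tz":0.001,"rx":0.3,"ry":0,"rz":56}
    - {"tx":0.0005,"ty":-0.0005,"tz":0.001,"rx":0.3,"ry":0,"rz":60}
    - {"tx":0.0005,"ty":-0.0005,"tz":0.001,"rx":0.3,"ry":0,"rz":60}

```text
t: 19.72
ee_pos: [508.0, -186.8, 215.3]
tcp_rot: [0.955, 0.296, 0.001, 0.001]
ft_force: [-0.0, -1.3, 6.7]
finger_gap: 0.148
```

Run:
```python
from h import *
s=telemetry.read_state();print(s["ee_pos"],s["ft_force"],s["wrist_torque"],s["finger_gap"]*85.4)
delta([507.3,-186.2,214.8],rot(-65.4,0))
```

```text
[ 507.97939963 -186.75060098  215.31147298] [-0.04383658 -1.34494648  6.68185525] [-0.13789532 -0.03973983 -0.07036708] 12.67385288085804
t [-0.0002 -0.0008  0.0005] r [ 0.14 -0.09  9.82] rows>= 1.4
```

>>> play_rows:
  targets:
    - {"tx":0,"ty":-0.0002,"tz":0.0003,"rx":0,"ry":0,"rz":3}
    - {"tx":0,"ty":-0.0002,"tz":0.0005,"rx":0,"ry":0,"rz":6}
    - {"tx":0,"ty":-0.0002,"tz":0.0005,"rx":0,"ry":0,"rz":9}
    - {"tx":0,"ty":-0.0002,"tz":0.0005,"rx":0,"ry":0,"rz":11}
    - {"tx":0,"ty":-0.0002,"tz":0.0005,"rx":0,"ry":0,"rz":11}
    - {"tx":0,"ty":-0.0002,"tz":0.0005,"rx":0,"ry":0,"rz":11}

```text
t: 20.22
ee_pos: [507.9, -186.6, 214.9]
tcp_rot: [0.979, 0.204, 0.001, 0.001]
ft_force: [0.3, -0.9, 7.3]
finger_gap: 0.15
```

Run:
```python
from h import *
s=telemetry.read_state();print(s["ee_pos"],s["ft_force"],s["wrist_torque"],s["finger_gap"]*85.4)
delta([507.3,-186.2,214.8],rot(-65.4,0))
```

```text
[ 507.92996015 -186.64669394  214.90744764] [ 0.30308091 -0.94423945  7.31555022] [-0.22501356 -0.06729525 -0.01343677] 12.798837063395233
t [-0.0004 -0.0007  0.0001] r [ 0.15 -0.11 -1.05] rows>= 0.1
```

>>> play_rows:
  targets:
    - {"tx":0,"ty":-0.0003,"tz":0,"rx":0,"ry":0,"rz":1.5}
    - {"tx":0,"ty":-0.0003,"tz":0,"rx":0,"ry":0,"rz":3}
    - {"tx":0,"ty":-0.0003,"tz":0,"rx":0,"ry":0,"rz":4}
    - {"tx":0,"ty":-0.0003,"tz":0,"rx":0,"ry":0,"rz":4}

```text
t: 20.55
ee_pos: [507.9, -186.5, 215.0]
tcp_rot: [0.985, 0.17, 0.001, 0.001]
ft_force: [0.0, -0.6, 7.5]
finger_gap: 0.148
```

Run:
```python
from h import *
s=telemetry.read_state();print(s["ee_pos"],s["ft_force"],s["wrist_torque"],s["finger_gap"]*85.4)
delta([507.3,-186.2,214.8],rot(-65.4,0))
```

```text
[ 507.89121491 -186.48439945  214.99404015] [ 0.03278663 -0.56772566  7.54495216] [-0.22410811 -0.02349327  0.06895825] 12.606568778167109
t [-0.0005 -0.0005  0.0002] r [ 0.17 -0.12 -5.06] rows>= 0.7
```

No strong stop torque within the 5° play. I go back to nominal, let go, and check.

>>> play_rows:
  targets:
    - {"tx":0,"ty":-0.0003,"tz":0,"rx":0,"ry":0,"rz":-2}
    - {"tx":0,"ty":-0.0003,"tz":0,"rx":0,"ry":0,"rz":-4}
    - {"tx":0,"ty":-0.0003,"tz":0,"rx":0,"ry":0,"rz":-4}

```text
t: 20.8
ee_pos: [507.8, -186.2, 215.0]
tcp_rot: [0.979, 0.205, 0.001, 0.001]
ft_force: [0.3, -1.3, 8.2]
finger_gap: 0.147
```

>>> play_rows:
  targets:
    - {"tx":0,"ty":0,"tz":0,"rx":0,"ry":0,"rz":0}
    - {"tx":0,"ty":0,"tz":0,"rx":0,"ry":0,"rz":0}
    - {"tx":0,"ty":0,"tz":0,"rx":0,"ry":0,"rz":0}
    - {"tx":0,"ty":0,"tz":0,"rx":0,"ry":0,"rz":0}
    - {"tx":0,"ty":0,"tz":0,"rx":0,"ry":0,"rz":0}
    - {"tx":0,"ty":0,"tz":0,"rx":0,"ry":0,"rz":0}
  hand: 0.06

```text
t: 21.3
ee_pos: [505.9, -184.9, 212.0]
tcp_rot: [0.979, 0.204, -0.001, -0.001]
ft_force: [0.5, -0.4, 0.5]
finger_gap: 0.704
```

>>> play_rows:
  targets:
    - {"tx":0,"ty":0,"tz":-0.02,"rx":0,"ry":0,"rz":0}
    - {"tx":0,"ty":0,"tz":-0.05,"rx":0,"ry":0,"rz":0}
    - {"tx":0,"ty":0,"tz":-0.09,"rx":0,"ry":0,"rz":0}
    - {"tx":0,"ty":0.03,"tz":-0.11,"rx":0,"ry":0,"rz":0}
    - {"tx":0,"ty":0.07,"tz":-0.11,"rx":0,"ry":0,"rz":0}
    - {"tx":0,"ty":0.11,"tz":-0.11,"rx":0,"ry":0,"rz":0}
    - {"tx":0,"ty":0.15,"tz":-0.11,"rx":0,"ry":0,"rz":0}
    - {"tx":0,"ty":0.19,"tz":-0.11,"rx":0,"ry":0,"rz":0}
    - {"tx":0,"ty":0.22,"tz":-0.11,"rx":0,"ry":0,"rz":0}
    - {"tx":0,"ty":0.22,"tz":-0.11,"rx":0,"ry":0,"rz":0}
    - {"tx":0,"ty":0.22,"tz":-0.11,"rx":0,"ry":0,"rz":0}

```text
t: 22.22
ee_pos: [593.9, -387.9, 319.3]
tcp_rot: [0.979, 0.203, -0.002, -0.003]
ft_force: [-0.2, 0.9, 0.2]
finger_gap: 0.701
```

Run:
```python
from h import *
np.set_printoptions(precision=1,suppress=True)
s=telemetry.read_state();print(s["ee_pos"],s["finger_gap"])
I={}
for n in("top","scene"): I[n]=vision.snapshot(n)[:,:,::-1].copy();cv2.imwrite(f"pics/{n}6.png",I[n])
G=[507,-186,173]
for n in I:
    u=proj(n,G)[0].astype(int)
    for a,c,m in blobs(I[n],(100,110,40),(130,255,255),8,[u[0]-30,u[1]-30,u[0]+30,u[1]+30]):
        b=cv2.boxPoints(cv2.minAreaRect(np.argwhere(m)[:,::-1].astype(np.float32)))
        P=plane(n,b,173)[:,:2];e=[P[1]-P[0],P[2]-P[1]];e=max(e,key=np.linalg.norm)
        print(n,a,c,plane(n,c,173)[0],"heading",np.degrees(np.arctan2(e[1],e[0]))%180,np.linalg.norm(e))
u=proj("scene",[507,-186,110])[0].astype(int)
a=np.radians(24.6);X=np.array([np.cos(a),np.sin(a),0]);Y=np.array([-X[1],X[0],0])
for d in(6,10,16):
    o=np.array([507,-186,85-d]);c=lambda x,y,z:((proj("scene",o+X*x+Y*y+[0,0,z])[0]-u+50)*4).round(0)
    print(d,"front corner bot,top",c(28,-28,20),c(28,-28,70),"right",c(28,28,20),c(28,28,70),"bar end top",c(23,0,98),c(-23,0,98))
f=lambda n,u:cv2.resize(I[n][u[1]-50:u[1]+50,u[0]-50:u[0]+50],(400,400),interpolation=3)
cv2.imwrite("pics/c6.png",np.hstack([f(n,proj(n,[507,-186,110])[0].astype(int)) for n in I]))
```

```text
[ 593.9 -387.9  319.3] 0.7013430648819469
top 56 [314.2 203.1] [ 506.2 -183.4  173. ] heading 21.995350994547294 44.82020786160359
scene 106 [179.2 194. ] [ 514.1 -186.5  173. ] heading 19.58125223250396 55.92742633956397
6 front corner bot,top [202. 257.] [190. 223.] right [258. 206.] [249. 171.] bar end top [208. 172.] [163. 134.]
10 front corner bot,top [203. 259.] [191. 226.] right [259. 209.] [250. 174.] bar end top [209. 175.] [164. 137.]
16 front corner bot,top [204. 263.] [192. 230.] right [260. 213.] [251. 178.] bar end top [211. 179.] [165. 142.]
```

View pics/c6.png

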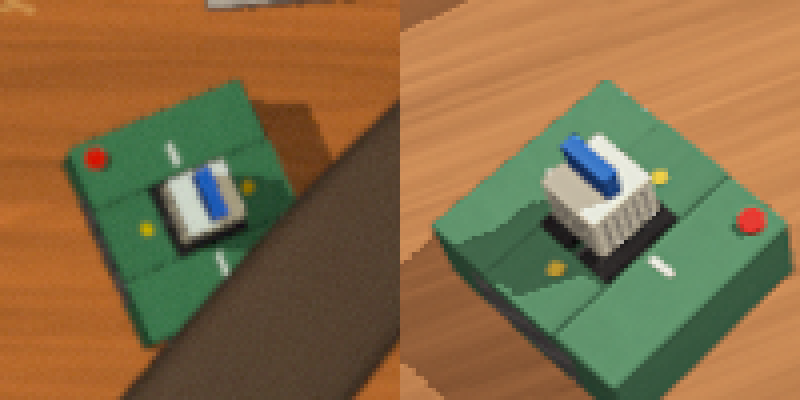

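Nine viewed. The bar is in line with the white marks (headings 20-22° against 24.6°), and the cartridge is centred and upright. To tell locked (10 mm) from pressed (~16 mm), I compare the body's lower edge with the pressed picture.

Run:
```python
from h import *
u=proj("scene",[507,-186,110])[0].astype(int)
new=cv2.imread("pics/scene6.png")[u[1]-50:u[1]+50,u[0]-50:u[0]+50]
old=cv2.resize(cv2.imread("pics/c5.png"),(100,100),interpolation=cv2.INTER_AREA)
a=np.radians(24.6);X=np.array([np.cos(a),np.sin(a),0]);Y=np.array([-X[1],X[0],0])
def edge(im,d):
    p=lambda x,y,z,o:(proj("scene",o+X*x+Y*y+[0,0,z])[0]-u+50)
    o=np.array([507,-186,75]);A,B=p(28,-28,20,o),p(28,28,20,o);g=im[:,:,::-1].mean(2);E=[]
    for c in range(int(A[0])+3,int(B[0])-2):
        r=A[1]+(B[1]-A[1])*(c-A[0])/(B[0]-A[0]); rr=np.arange(int(r)-5,int(r)+5); v=g[rr,c]
        hi,lo=v[:3].mean(),v.min(); t=(hi+lo)/2; k=np.where((v[:-1]>=t)&(v[1:]<t))[0]
        if len(k): k=k[0];E.append(rr[k]+(v[k]-t)/(v[k]-v[k+1])-r)
    return np.array(E)
for n,i in(("pressed",old),("now",new)): e=edge(i,0);print(n,len(e),np.median(e).round(2),e.std().round(2))
for d in(6,10,14,16,17.5): print(d,(proj("scene",[507+28*X[0],-186+28*X[1],105-d])[0]-proj("scene",[507+28*X[0],-186+28*X[1],95])[0])[1].round(2))
```

```text
pressed 9 1.31 0.2
now 9 -0.53 0.27
6 -0.66
10 0.0
14 0.66
16 0.99
17.5 1.23
```

The measured rise is larger than the lock would give, about 11 mm against 7.5 mm, so I check against the plate's edge in the same picture and look closer.

Run:
```python
from h import *
im=vision.snapshot("scene")[:,:,::-1].copy();cv2.imwrite("pics/scene7.png",im)
a=np.radians(24.6);X=np.array([np.cos(a),np.sin(a),0]);Y=np.array([-X[1],X[0],0])
P=lambda x,y,z:proj("scene",np.array([507,-186,z])+X*x+Y*y)[0]
ims=[cv2.imread("pics/scene6.png").astype(float),im.astype(float)]
g=np.mean(ims,0)
# plate +x edge: green minus others turns on
E=[]
for y in np.arange(-30,31,4):
    A,B=P(30,y,85),P(43,y,85);t=np.linspace(0,1,40);pts=(A+(B-A)*t[:,None]).astype(np.float32)
    v=cv2.remap(g[:,:,1].astype(np.float32),pts[:,:1],pts[:,1:],cv2.INTER_LINEAR).ravel()
    m=(v[:5].min()+v[-8:].max())/2;k=np.argmax(v>m);E.append(30+13*t[k])
print("plate edge x (36):",np.round(E,1))
for d in (6,10,14):
  F=[]
  for y in np.arange(-20,21,4):
    A,B=P(22,y,105-d),P(36,y,105-d);t=np.linspace(0,1,40);pts=(A+(B-A)*t[:,None]).astype(np.float32)
    v=cv2.remap(g.mean(2).astype(np.float32),pts[:,:1],pts[:,1:],cv2.INTER_LINEAR).ravel()
    m=(v[:8].mean()+v.min())/2;k=np.argmax(v<m);F.append(22+14*t[k])
  print("body face x (28) if depth",d,np.round(F,1))
c=P(0,0,110).astype(int)
o=cv2.resize(im[c[1]-32:c[1]+28,c[0]-35:c[0]+35],(700,600),interpolation=3)
q=lambda p:tuple(((p-c+[35,32]+.5)*10).astype(int).tolist())
for d,col in((6,(0,0,255)),(10,(255,0,255))):
  for z in(20,70): cv2.polylines(o,[np.array([q(P(x,y,85-d+z)) for x,y in((-28,-28),(28,-28),(28,28))])],False,col,1)
cv2.imwrite("pics/c7.png",o)
```

```text
plate edge x (36): [39.7 39.3 39.3 39.3 39.3 39.3 39.3 39.3 39.3 39.7 39.7 39.7 39.7 39.3
 39.3 39.3]
body face x (28) if depth 6 [28.1 28.5 28.8 28.8 28.8 29.2 29.2 28.8 28.1 29.2 29.9]
body face x (28) if depth 10 [26.3 26.3 26.7 27.  27.  27.4 27.4 27.  26.7 26.7 27.4]
body face x (28) if depth 14 [25.2 24.9 25.2 25.2 25.2 25.6 25.6 25.6 25.9 25.2 25.6]
```

View pics/c7.png

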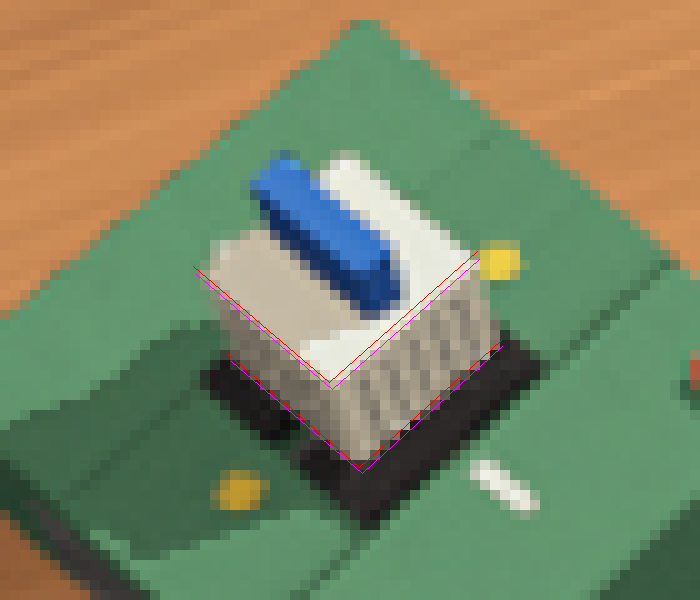

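```bash
python3 -c "
from cell import hand_in,telemetry
s=telemetry.read_state();print(s['t'],s['ft_force'],abs(s['qvel']).max());print(hand_in())"
```

```text
22.3667 [ 0.9915526  -0.16635863  0.52674128] 0.0173039354557504
the job is handed in; nothing more can be done
None
```

I fitted the fresh cartridge in the extractor and handed the job in at 22.4 s. The final pictures indicate it is locked, but its depth is not confirmed to the millimetre.

I gripped it by the body and turned it upright. I let it stand on its neck, then took it again by the bar. I set the lugs in the slots and pressed it about 10 mm against the spring. Then I turned it clockwise by a quarter turn (briefly to about 95°, then back to about 91°) and let go.

The last checks showed:
- **Bar direction:** the bar lies at about 20–22°, against about 24.6° measured for the white marks. That is inside the 10° limit.
- **Centring:** the cartridge sits centred on the port to about 2–3 mm by eye and edge fit, and looks upright.
- **Robot and bystanders:** the arm is clear of everything. Nothing felt or seen suggested that a bystander had moved, but I did not measure them.

Two checks did not agree fully:
- **Depth:** the body's lower edge in the scene camera gave a neck depth of about 8 ± 2 mm. The comparison with the pressed picture gave about 6.5 mm, where a locked cartridge should read 10 mm. I took it as locked because lugs turned under the plate cannot rise above the 10 mm level.
- **Stop:** I felt no clear stop torque at the end of the turn, only a small rise.

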